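# Trap a spring plunger under its forked keeper

## Robot

A 6-joint arm with a two-finger parallel gripper is mounted at the origin on the work surface. World frame = base frame: x ahead of the robot, y to its left, z up, the work surface at z = 0. Lengths are in m, angles in rad, forces in N, time in s.
With the tool pointing down it reaches from about 0.375 to 0.9 m from the base axis. Payload 3.1 kg.
Tool frame: the origin (TCP) lies on the mounting face of the last link; the fingertips stand 173 mm ahead of it and the grasp point (between the pads) lies 155 mm ahead of it; z points along the fingers, x is the direction in which the jaws open and shut, and the axes are right-handed (so a half turn about z gives the same grasp; the last joint's range is limited). The gripper opens to 85 mm and grips with 20 to 120 N. Pads are 22 mm wide; open, the fingers measure 114 mm over their backs; the gripper's body (76 mm by 85 mm) begins 54 mm behind the grasp point. The pads swing forward as they close: fully open they stand 13 mm farther back than shut.
Start: joints at [1.099, 0.527, 1.433, -0, 1.181, -0.178], TCP at [0.18, 0.598, 0.405] pointing down, gripper open.
Joint ranges: [-3.08, 3.08], [-0.75, 2.2], [0.22, 2.44], [-1.43, 4.57], [0, 2.65], [-2.85, 2.85]. Speed limits (rad/s): [2.79, 2.79, 3.14, 3.14, 3.14, 3.14].

## Interface

Orientations are given as a rotation vector (axis times angle).
In Python, from rig import manip, optics gives the robot as it stands.
- The arm moves only by the tool step_arm, never from a script. Its arguments are lists of equal length, an entry for each row: "offset": the shift along the tool's x, y, z normalised to -1 to 1, where 1 is 0.1 m, a list of three; "twist": the turn about the tool's z normalised to -1 to 1, where 1 is 45 degrees; "jaw": the gripper command: -1 is fully open, 1 is shut, values between are in proportion. A call has 1 to 8 rows; each row is the pose to reach, as a shift and turn from the pose measured when the call began, along the tool's axes at that moment; what a row does not reach only later rows make up. A row lasts 1/8 s, in which the tool goes at most 62.5 mm and 10.7 degrees, less where a joint would pass 70% of its speed; a pose out of reach is approached as far as the arm can. A call with a number of a shift or a turn outside -1 to 1 is refused whole. A call with a gripper value outside its range is refused whole. The fingers move at their own pace and stop on an object; the grip force is fixed at half the most. Time passes only in rows, so rows that repeat a pose let the fingers close. It gives the time, the measured TCP pose, the force and the opening at its end, in the units of the state.
- manip.state(): the state, without advancing time (a new reading comes with each control period).
- optics.capture(name): name is "scene" or "top" or "wrist"; returns the picture (420x560x3 uint8, blue, green, red); there is no depth.
- optics.camera_info(name): a dict with "intrinsics" (3x3 intrinsics, pixels), "rvec" (rotation vector, rad) and "tvec" (3), from world to camera coordinates, as OpenCV has them; the wrist camera has in their place "tool_from_camera" (4x4, takes a point from camera to tool coordinates, whose origin is the TCP and whose axes are the tool frame's). Camera axes: x right, y down, z forward; pixel columns grow to the right and rows downward; lengths in m; the calibration is good to about 2 mm. A picture is of the moment at which its call begins: read the wrist's pose just before it. camera_info takes no time and is no camera call.
- manip.close_job(): hands the job in, once; it reports no verdict.
The state is a dict: "clock": time; "q": joint angles; "joint_vel": joint speeds; "effort": joint torques, N m; "position": TCP position; "orientation": TCP orientation; "ft_force": force on the tool from outside, world axes, zero at the start; "torque": the same for the moment, N m; "grip_width": opening from 0.0 (shut) to 1.0 (fully open).
Only numpy, scipy, OpenCV 4.12 (cv2) and the standard library are available. Lean on these libraries where they do the work, as an engineer would, in place of code of your own. Each camera call takes 0.05 s, during which the arm holds its last target.

## Task

Close up the spring valve on the bench: with the forked keeper press the plunger down to the bottom of its travel, slide the keeper under both hooks until it meets the stops, let it rise behind the hook lips and let go, so that it lies level and the plunger stays trapped. Feel for the stops and touch them gently, without forcing the keeper or shoving the hook bracket from where it is clamped; leave the blank plate, the spray can and the screwdriver where they are.

Things in the scene. Friction and masses are not known exactly. Their poses are not given: they have to be found in the camera images.
- housing: Fixed aluminium valve block on a steel foot 150 x 130 mm; deck 50 mm above the bench. Origin at bench level on the plunger's axis; x = the way the keeper slides home, z up. Plunger: steel collar 56 mm across, 10 mm thick, top face 91 mm above the bench when free, 61 mm when bottomed; on it a nose 18 mm across, 16 mm tall, tapering in its last 7 mm to 8 mm.
- plunger (a joint): Plunger travel in m, growing downwards: 0 = up and free, 0.030 = bottom of its travel (firm stop). The spring pushes up with 6 N at 0 and 15 N at 0.030. Trapped properly it reads about 0.022; with the keeper's ears caught below the lips about 0.027.
- entry (a point): Fixed to the housing at x = -48 mm, y = 0, 61 mm above the bench, axes as the housing: where the keeper's origin is when it has pressed the plunger to the bottom with its ears still free in front of the hooks and the nose in its fork. Straight above it nothing is in the way. From here it slides 37 to 62 mm along x to the stops, ears passing 3 mm under the lips.
- hooks (a point): Nominal middle of the steel hook bracket: on the plunger axis, 77 mm above the bench. The bracket is clamped up to 12 mm ahead of or behind this point along x, not measured: find its stops by touch; it slips if pushed with over about 12 N. Two mirrored hooks, undersides at 77 mm, tops at 84 mm, 39 mm long in x, reaching in to y = +-32 mm. Side walls inside at y = +-45.5 mm.
- hook_lips (a point): Nominal place of the hooks' entry lips (x = -17 mm, y = 0, 72 mm above the bench; shifts with the bracket): each hook's x- end has a lip 5 mm thick turned down to 72 mm. At its x+ end a 5 mm stop wall reaches down to the deck. 29 mm lie between lip and stop. A keeper slid home and released rises until its ears meet the hooks; its underside is then 69 mm above the bench.
- keeper: Loose forked keeper, about 250 g: steel plate 8 mm thick, x from -40 to 62 mm, 56 mm wide, slot 22 mm wide from x = -24 mm out through the front end (x+). Two ears, x from -13 to 13 mm, stick out sideways, 84 mm over all. Origin on the underside midway between the ears; x along the tines (the way it slides), z up. Starts flat on the bench.
- keeper_grip (a point): Middle of the keeper's black bridge handle, at keeper x = 22 mm, y = 0, 40 mm above its underside. Bar 14 mm thick in x, 56 mm long in y, 26 to 50 mm above the underside, on two legs at y = +-24 mm; the nose passes beneath it and stands 16 mm above the underside: keep fingertips over 20 mm above it. Grip across the 14 mm (fingers closing along keeper x).
- blank: Bystander: loose plain plate, 102 x 56 x 8 mm, the same handle as the keeper but no slot and no ears. Origin on the underside, 22 mm behind the handle. Lies flat on the bench; it and the keeper may lie in either of two places.
- spray_can: Bystander: standing spray can, 58 mm across, 150 mm high; origin at the middle of its underside.
- screwdriver: Bystander: screwdriver with black handle lying on the bench, 190 mm long; origin under its middle, x along it.
Things that resemble listed ones, but are neither listed nor needed, are in the scene too. Of the things that look like the housing, the larger one is meant.

How it is judged:
On the way:
1. the keeper presses the plunger down to the bottom of its travel (joint above 0.027 m) before it has been slid home (value of joint plunger above 0.027 m and contact force between keeper and housing above 4 N and x of keeper in the frame of housing below -0.016 m), for 0.05 s.
At the end, for the whole second after the job is handed in: The plunger stays trapped 19 to 25 mm down; the keeper rests level (within 0.09 rad) right way up under both hooks behind their lips, its origin within 16 mm (along x) and 8 mm (along y) of the plunger axis, and is at rest and released (value of joint plunger between 0.019 and 0.025 m and x of keeper in the frame of housing between -0.016 and 0.016 m and y of keeper in the frame of housing between -0.008 and 0.008 m and angle between the z axis of keeper and the z axis of housing, either way round below 0.09 rad and angle between keeper's own z axis and vertical below 0.5 rad and linear speed of keeper below 0.02 m/s); the robot touches nothing.
It fails at once if the keeper is forced: more than 80 N in all between it and the housing with its plunger and bracket (contact force between keeper and housing above 80 N).
It fails at once if the hook bracket is shoved more than 3 mm from where it was clamped (distance of bracket_c3 from where it was at the start of the episode above 0.003 m).
It fails at once if the blank plate is moved more than 30 mm (distance of blank from where it was at the start of the episode above 0.03 m).
It fails at once if the spray can is moved more than 30 mm (distance of spray_can from where it was at the start of the episode above 0.03 m).
It fails at once if the screwdriver is moved more than 30 mm (distance of screwdriver from where it was at the start of the episode above 0.03 m).
It also fails if it takes over 45 s, if anything falls off the work surface, if the arm or the gripper's body presses on something with over 40 N, if the wrist force passes 120 N, or if a joint passes its speed limit or range.

## Working session

There is one attempt and no reset: what is moved stays moved. The work goes in short steps, Python scripts to look and compute and a tool call to move; the robot and the scene stay as the last step left them, time stands still between calls to the robot, and variables do not carry over. Pictures are saved under pics/ and viewed, and the job is handed in when it is done.

Besides the shell and the picture viewer there is one more tool, called after ">>>" as name(argument=value, ...) on one line, values as JSON. step_arm: Moves the arm, as the interface text tells. Its arguments: {"type":"object","properties":{"offset":{"type":"array"},"twist":{"type":"array"},"jaw":{"type":"array"}},"required":["offset","twist","jaw"]}

```bash
mkdir -p pics; ls; python3 - <<'E'
from rig import manip, optics
import cv2
print(manip.state())
for n in ["scene","top","wrist"]:
    im=optics.capture(n); cv2.imwrite(f"pics/{n}0.png",im); print(n,optics.camera_info(n))
E
```

```text
pics
{'clock': 0.0, 'q': array([ 1.09948389e+00,  5.28470859e-01,  1.43390751e+00,  2.36108124e-05,
        1.18139105e+00, -1.78503798e-01]), 'joint_vel': array([-5.49202652e-04, -5.03438016e-04,  3.27313323e-04, -9.99947515e-05,
       -1.02056312e-03,  4.19271040e-04]), 'effort': array([-7.24086967e-04, -4.42343009e+01, -1.78023666e+01, -3.77114484e-04,
        8.43956019e-03,  1.35152263e-05]), 'position': array([0.18021395, 0.59809466, 0.40372867]), 'orientation': array([ 2.52099099,  1.87303103, -0.00307741]), 'ft_force': array([ 0.03694147, -0.00718072, -0.26551503]), 'torque': array([-0.04127996,  0.04166964, -0.02705346]), 'grip_width': 0.9996075447882011}
scene {'intrinsics': array([[401.73125345,   0.        , 281.86673054],
       [  0.        , 401.73125345, 211.71907312],
       [  0.        ,   0.        ,   1.        ]]), 'rvec': array([ 2.19809147,  1.11830602, -0.44714245]), 'tvec': array([-0.30473654, -0.35044531,  1.32787676])}
top {'intrinsics': array([[379.63780177,   0.        , 277.08221292],
       [  0.        , 379.63780177, 212.11114766],
       [  0.        ,   0.        ,   1.        ]]), 'rvec': array([ 2.19190866, -2.13523885,  0.13130651]), 'tvec': array([-0.06530315,  0.63699648,  0.89101223])}
wrist {'intrinsics': array([[303.5475022 ,   0.        , 282.03369707],
       [  0.        , 303.5475022 , 213.10975818],
       [  0.        ,   0.        ,   1.        ]]), 'tool_from_camera': array([[ 9.99999452e-01, -1.01319340e-03,  2.62467449e-04,
        -1.35572046e-04],
       [ 8.86271202e-04,  9.53117928e-01,  3.02597802e-01,
        -7.65442259e-02],
       [-5.56752526e-04, -3.02597404e-01,  9.53118304e-01,
         3.08734940e-02],
       [ 0.00000000e+00,  0.00000000e+00,  0.00000000e+00,
         1.00000000e+00]])}
```

View pics/scene0.png

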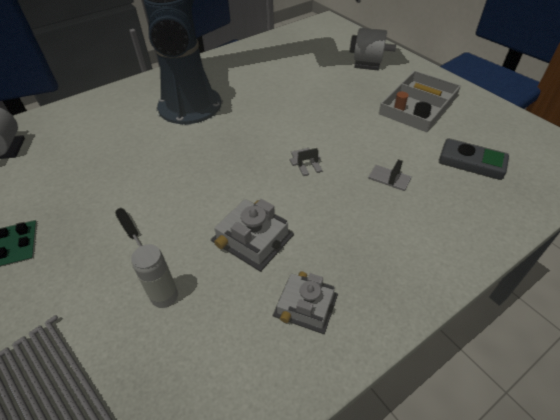

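View pics/top0.png

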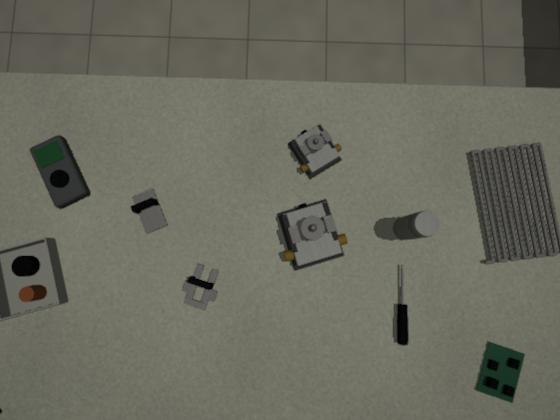

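View pics/wrist0.png

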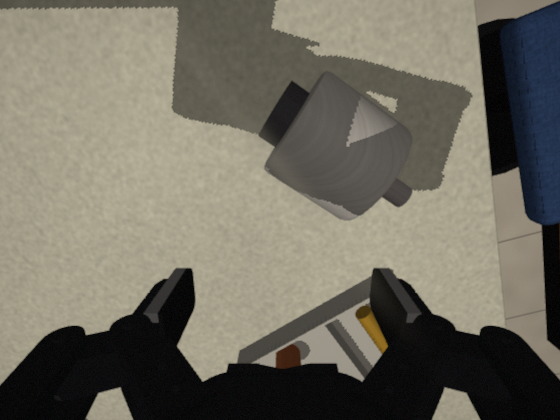

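The top view shows the keeper (slot and ears) near px (201,287), the blank at (149,210), the large housing at (311,233), the small look-alike at (315,150), the can at (415,225) and the screwdriver at (402,305). I'll enlarge these areas to measure them.

```bash
cat > h.py <<'E'
import numpy as np, cv2
from rig import manip, optics
from scipy.spatial.transform import Rotation as R
def cam(n, st=None):
    c=optics.camera_info(n); K=c['intrinsics']
    if n=='wrist':
        T=np.eye(4); T[:3,:3]=R.from_rotvec(st['orientation']).as_matrix(); T[:3,3]=st['position']
        M=T@c['tool_from_camera']; return K,M[:3,:3],M[:3,3]
    Rm=R.from_rotvec(c['rvec']).as_matrix(); return K,Rm.T,-Rm.T@c['tvec']
def onz(C,uv,z):
    K,Rw,o=C; uv=np.atleast_2d(uv).astype(float)
    d=(Rw@np.linalg.inv(K)@np.c_[uv,np.ones(len(uv))].T).T
    return o+d*((z-o[2])/d[:,2])[:,None]
def proj(C,P):
    K,Rw,o=C; p=(np.atleast_2d(P)-o)@Rw@K.T; return p[:,:2]/p[:,2:]
E
python3 - <<'E'
from h import *
im=cv2.imread('pics/top0.png')
for nm,(x0,y0,x1,y1) in dict(k=(110,170,240,330),h=(260,180,370,290)).items():
    s=5 if nm=='h' else 3.6
    cv2.imwrite(f'pics/crop_{nm}.png',cv2.resize(im[y0:y1,x0:x1],None,fx=s,fy=s,interpolation=cv2.INTER_CUBIC))
im=cv2.imread('pics/scene0.png')
cv2.imwrite('pics/crop_sh.png',cv2.resize(im[180:280,190:310],None,fx=6,fy=6,interpolation=cv2.INTER_CUBIC))
C=cam('top')
for n,p,z in [('keeper',(201,283),.05),('blank',(146,205),.05),('housing nose',(312,227),.107),('foot',(311,235),.0),('can',(427,222),.15)]: print(n,onz(C,p,z))
E
```

```text
keeper [[0.46407202 0.12636864 0.05      ]]
blank [[0.64586243 0.26787056 0.05      ]]
housing nose [[ 0.59868932 -0.12781806  0.107     ]]
foot [[ 0.58689328 -0.13593565  0.        ]]
can [[ 0.61250277 -0.37026396  0.15      ]]
```

View pics/crop_k.png

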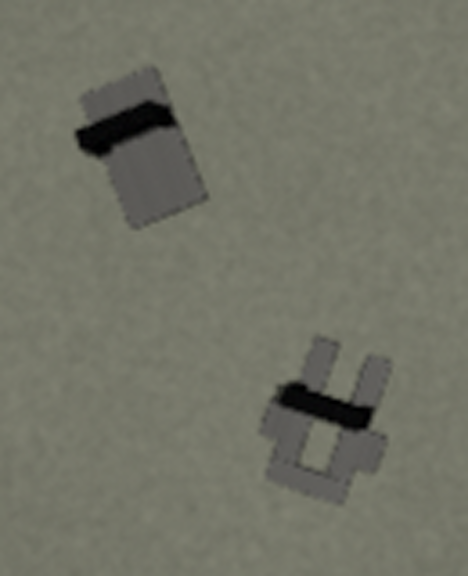

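View pics/crop_h.png

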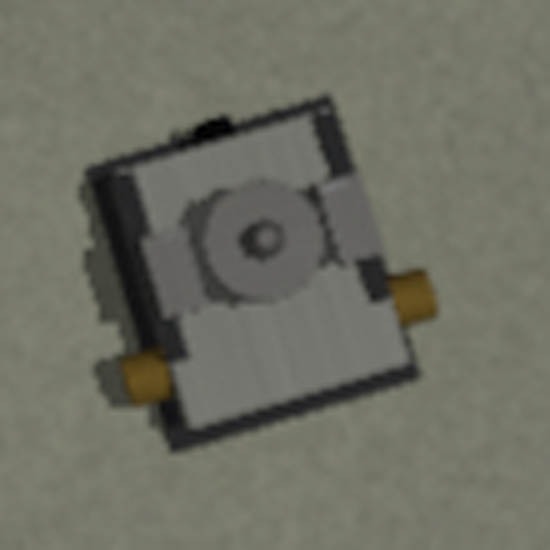

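View pics/crop_sh.png

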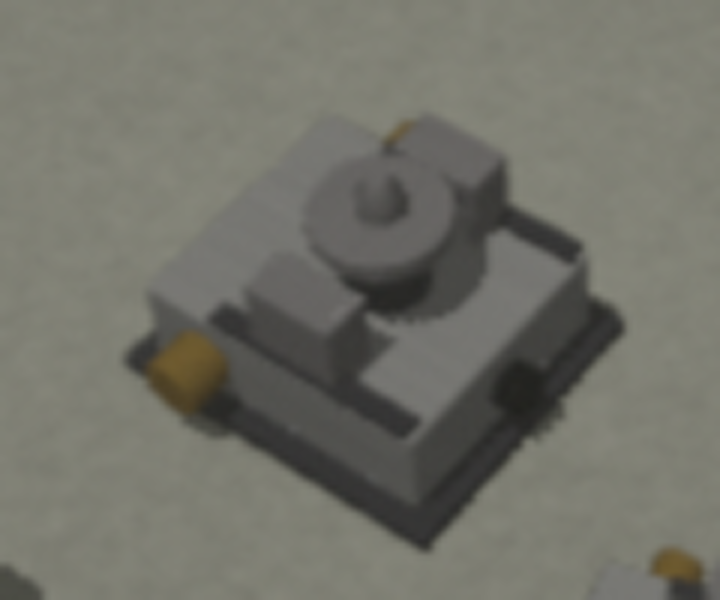

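The keeper's fork points the same way as the housing's short-deck side, where the stop walls reach the deck. The scene crop shows those full-height end walls at about (340,340). Next I'll compute poses from the edges.

```bash
python3 - <<'E'
from h import *
C=cam('top'); S=cam('scene')
k=lambda p:np.array(p)/3.6+[110,170]
hh=lambda p:np.array(p)/5+[260,180]
r,f=onz(C,[k((307,494)),k((352,347))],.008)
print('keeper rear',r,'front',f,'len',np.linalg.norm(f-r),'yaw',np.degrees(np.arctan2(*(f-r)[1::-1])))
b=onz(C,[k((283,393)),k((368,418))],.05); print('bar',b,np.linalg.norm(b[1]-b[0]), b.mean(0), np.degrees(np.arctan2(*(b[0]-b[1])[1::-1]))-90)
f=onz(C,[hh(p) for p in [(88,168),(330,98),(418,372),(175,450)]],0.008)
print('foot',f); print([np.linalg.norm(f[i]-f[(i+1)%4]) for i in range(4)])
v=f[0]-f[3];w=f[1]-f[2];print('yaw',[np.degrees(np.arctan2(a[1],a[0])) for a in (v,w,f[0]-f[1],f[3]-f[2])], f.mean(0))
c=onz(C,[hh((265,240))],.091)[0];c2=onz(C,[hh((262,236))],.107)[0]
print('collar',c,c2,'in scene',proj(S,[c,c2]))
# scene-based nose (380,185)/6+(190,180)
s=lambda p:np.array(p)/6+[190,180]
print(s((380,185)),onz(S,[s((380,175)),],.107),onz(S,[s((380,212))],.091))
E
```

```text
keeper rear [0.4022727  0.14542671 0.008     ] front [0.50194931 0.11952172 0.008     ] len 0.10298783933377241 yaw -14.568330898991471
bar [[0.47223394 0.15598811 0.05      ]
 [0.45752877 0.09962501 0.05      ]] 0.05824981775814626 [0.46488135 0.12780656 0.05      ] -14.62254860019668
foot [[ 0.6381669  -0.05010134  0.008     ]
 [ 0.67712167 -0.1718254   0.008     ]
 [ 0.54019944 -0.21722807  0.008     ]
 [ 0.49863147 -0.09684042  0.008     ]]
[np.float64(0.12780540450941336), np.float64(0.1442535994430944), np.float64(0.1273620054268848), np.float64(0.1471552809629879)]
yaw [np.float64(18.51889664611206), np.float64(18.34523733210596), np.float64(107.74598630758555), np.float64(109.04899122835057)] [ 0.58852987 -0.13399881  0.008     ]
collar [ 0.59772821 -0.13169242  0.091     ] [ 0.59826182 -0.12872561  0.107     ] in scene [[252.44793256 214.76968735]
 [253.19533381 209.45318603]]
[253.33333333 210.83333333] [[ 0.59773763 -0.12802833  0.107     ]] [[ 0.60027209 -0.13102274  0.091     ]]
```

```bash
cat >> h.py <<'E'
def plan(tx,ty,tz,yaw,rot_only_fixed=True):
    """offset (normalised) in tool axes and twist toward a target TCP pose (pointing down)"""
    s=manip.state(); Rm=R.from_rotvec(s['orientation']).as_matrix(); p=s['position']
    d=Rm.T@(np.array([tx,ty,tz])-p)/0.1
    y=np.degrees(np.arctan2(Rm[1,0],Rm[0,0])); t=-((yaw-y+180)%360-180)/45
    print('clock',round(s['clock'],3),'pos',p.round(4),'yaw',y.round(2),'tilt',Rm[:,2].round(4),'f',s['ft_force'].round(2),'grip',round(s['grip_width'],3))
    print('offset',d.round(3),'twist',round(t,3))
E
python3 -c "
from h import *
plan(.4635,.1288,.36,-14.6)"
```

```text
clock 0.15 pos [0.1802 0.5982 0.4039] yaw 73.22 tilt [-8.0e-04 -1.6e-03 -1.0e+00] f [-0.41  0.4   0.22] grip 0.999
offset [-3.676  4.067  0.444] twist 1.952
```

>>> step_arm(offset=[[-0.45, 0.5, 0], [-0.9, 1, 0], [-0.9, 1, 0], [-0.9, 1, 0], [-0.9, 1, 0]], twist=[[0.23], [0.46], [0.69], [0.92], [1]], jaw=[[-1], [-1], [-1], [-1], [-1]])

```text
$.twist[0]: bad value
```

```bash
python3 -c "
from h import *
plan(.4635,.1288,.36,-14.6)"
```

```text
clock 0.15 pos [0.1802 0.5982 0.4039] yaw 73.22 tilt [-8.0e-04 -1.6e-03 -1.0e+00] f [-0.41  0.4   0.22] grip 0.999
offset [-3.676  4.067  0.444] twist 1.952
```

Twist and jaw take plain numbers.

>>> step_arm(offset=[[-0.45, 0.5, 0], [-0.9, 1, 0], [-0.9, 1, 0], [-0.9, 1, 0], [-0.9, 1, 0]], twist=[0.23, 0.46, 0.69, 0.92, 1], jaw=[-1, -1, -1, -1, -1])

```text
clock: 0.78
position: [0.2503, 0.4827, 0.4039]
orientation: [3.047, 0.76, -0.002]
ft_force: [0.4, -0.3, -1.5]
grip_width: 1.0
```

```bash
python3 -c "
from h import *
plan(.4635,.1288,.36,-14.6)"
```

```text
clock 0.775 pos [0.2503 0.4827 0.4039] yaw 28.01 tilt [-0.0011 -0.0019 -1.    ] f [ 0.4  -0.33 -1.49] grip 1.0
offset [0.221 4.125 0.443] twist 0.947
```

>>> step_arm(offset=[[0.05, 0.5, 0.1], [0.05, 1, 0.1], [0.05, 1, 0.1], [0.05, 1, 0.1], [0.05, 1, 0.1]], twist=[0.23, 0.46, 0.69, 0.92, 0.95], jaw=[-1, -1, -1, -1, -1])

```text
clock: 1.4
position: [0.3017, 0.3965, 0.3939]
orientation: [3.113, -0.402, -0.002]
ft_force: [-0.5, -0.3, 0.0]
grip_width: 1.002
```

```bash
python3 -c "
from h import *
plan(.4635,.1288,.36,-14.6)"
```

```text
clock 1.4 pos [0.3017 0.3965 0.3939] yaw -14.71 tilt [-0.0015 -0.0022 -1.    ] f [-0.46 -0.34  0.01] grip 1.002
offset [2.245 2.178 0.342] twist -0.003
```

>>> step_arm(offset=[[0.45, 0.4, 0], [1, 0.9, 0.1], [1, 0.9, 0.1]], twist=[0, 0, 0], jaw=[-1, -1, -1])

```text
clock: 1.78
position: [0.377, 0.2819, 0.3836]
orientation: [3.112, -0.405, -0.002]
ft_force: [-0.5, 1.4, -0.6]
grip_width: 1.002
```

>>> step_arm(offset=[[0.45, 0.4, 0], [1, 0.9, 0.1], [1, 0.9, 0.1], [1, 0.9, 0.1]], twist=[0, 0, 0, 0], jaw=[-1, -1, -1, -1])

```text
clock: 2.28
position: [0.4506, 0.1695, 0.3736]
orientation: [3.113, -0.405, -0.004]
ft_force: [-0.5, 0.2, -0.2]
grip_width: 0.997
```

```bash
python3 -c "
from h import *
plan(.4635,.1288,.30,-14.6)
im=optics.capture('wrist');cv2.imwrite('pics/w1.png',im)"
```

```text
clock 2.275 pos [0.4506 0.1695 0.3736] yaw -14.84 tilt [-0.0031 -0.0024 -1.    ] f [-0.5   0.21 -0.16] grip 0.997
offset [0.231 0.358 0.736] twist -0.005
```

View pics/w1.png

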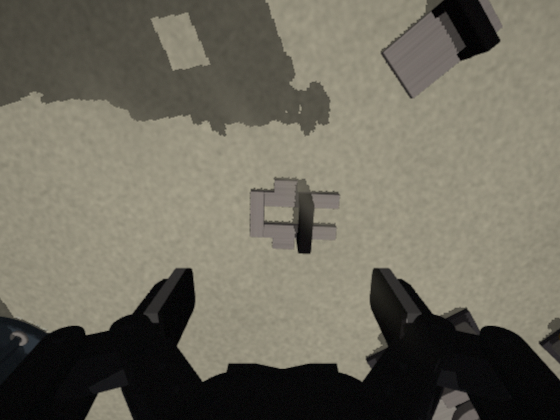

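The wrist view shows the keeper: rear edge at column 250, tine ends at 338, ears at rows 179 to 249, handle bar at about (305,217). It lines up with the tool within about 1°. I'll measure it from this view.

```bash
python3 - <<'E'
from h import *
im=cv2.imread('pics/w1.png')
cv2.imwrite('pics/w1c.png',cv2.resize(im[165:265,235:355],None,fx=6,fy=6,interpolation=cv2.INTER_CUBIC))
E
```

```text
(no output)
```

View pics/w1c.png

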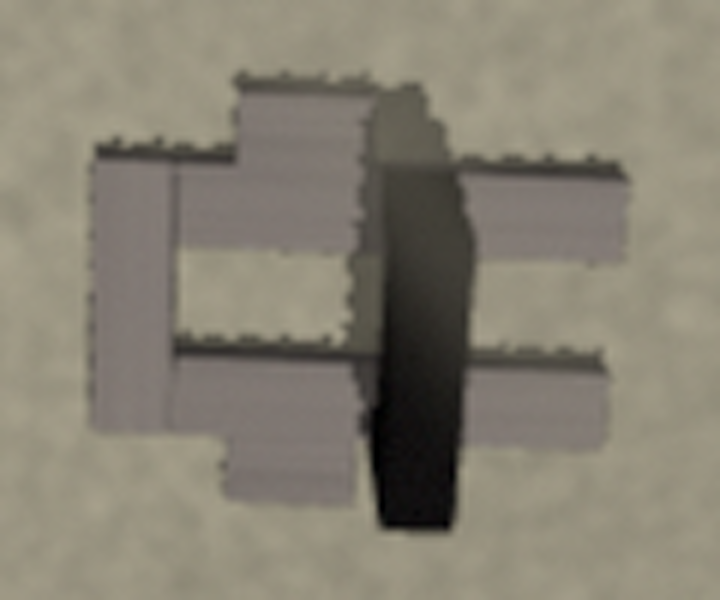

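```bash
python3 - <<'E'
from h import *
s=manip.state(); C=cam('wrist',s)
P=onz(C,[np.array(p)/6+[235,165] for p in [(95,160),(90,430),(628,182),(605,448),(240,95),(225,500)]],.008)
a,b,c,d,e,f=P[:,:2]
n=np.linalg.norm
print('width',n(a-b),n(c-d),'len',n(c-a),n(d-b),'ears',n(e-f))
yw=lambda v:np.degrees(np.arctan2(v[1],v[0]))
yaw=yw((c+d)-(a+b)); print('yaw',yaw,yw(c-a),yw(d-b),yw(a-b)-90,yw(e-f)-90)
x=(c+d)/2-(a+b)/2;x/=n(x)
print('grip from rear',(a+b)/2+.062*x,'from front',(c+d)/2-.04*x, 'ear rear',(e+f)/2+.035*x)
E
```

```text
width 0.054867960524322135 0.05436769171664868 len 0.10083249485761868 0.10208650235333283 ears 0.08240176305377721
yaw -17.084088358556997 -17.226880357348644 -16.94305038793362 -17.634955041867414 -17.30672342199948
grip from rear [0.46565402 0.13059297] from front [0.46513707 0.13075184] ear rear [0.46560602 0.13035668]
```

Sizes match (102/56/84 mm). Keeper yaw is -17.2° and the grip point is at (0.4655, 0.1305). Moving over it and down.

```bash
python3 -c "
from h import *
plan(.4655,.1305,.28,-17.2)"
```

```text
clock 2.325 pos [0.45   0.1701 0.3737] yaw -14.76 tilt [-0.0032 -0.0022 -1.    ] f [-0.44  0.46  0.47] grip 1.001
offset [0.254 0.341 0.937] twist 0.054
```

>>> step_arm(offset=[[0.25, 0.34, 0.4], [0.25, 0.34, 0.85], [0.25, 0.34, 0.94], [0.25, 0.34, 0.94]], twist=[0.05, 0.055, 0.055, 0.055], jaw=[-1, -1, -1, -1])

```text
clock: 2.82
position: [0.4646, 0.132, 0.2799]
orientation: [3.104, -0.466, -0.006]
ft_force: [0.6, -0.6, 0.5]
grip_width: 0.999
```

```bash
python3 -c "
from h import *
plan(.4655,.1305,.197,-17.2)
im=optics.capture('wrist');cv2.imwrite('pics/w2.png',im)"
```

```text
clock 2.825 pos [0.4646 0.132  0.2799] yaw -17.09 tilt [-0.0044 -0.0022 -1.    ] f [ 0.62 -0.58  0.51] grip 0.999
offset [0.016 0.009 0.829] twist 0.002
```

View pics/w2.png

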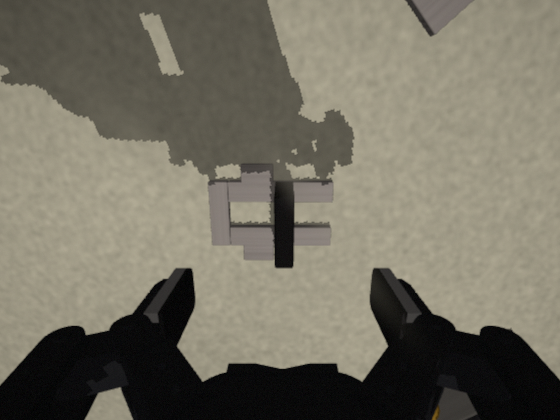

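The bar sits at columns 275 to 293, which is centred between the fingers and square to them. Descending and closing.

>>> step_arm(offset=[[0.015, 0.01, 0.4], [0.015, 0.01, 0.75], [0.015, 0.01, 0.83], [0.015, 0.01, 0.83], [0.015, 0.01, 0.83]], twist=[0, 0, 0, 0, 0], jaw=[-1, -1, -1, -1, -1])

```text
clock: 3.5
position: [0.4666, 0.1306, 0.1991]
orientation: [3.105, -0.466, 0.002]
ft_force: [0.9, -0.3, 0.1]
grip_width: 1.001
```

>>> step_arm(offset=[[0, 0, 0], [0, 0, 0], [0, 0, 0], [0, 0, 0], [0, 0, 0], [0, 0, 0], [0, 0, 0]], twist=[0, 0, 0, 0, 0, 0, 0], jaw=[1, 1, 1, 1, 1, 1, 1])

```text
clock: 4.38
position: [0.4665, 0.1306, 0.1993]
orientation: [3.105, -0.466, 0.001]
ft_force: [-1.9, 0.2, 5.1]
grip_width: 0.154
```

```bash
python3 -c "
from h import *
plan(.4655,.1305,.3,-17.2)
im=optics.capture('wrist');cv2.imwrite('pics/w3.png',im)"
```

```text
clock 4.375 pos [0.4665 0.1306 0.1993] yaw -17.08 tilt [ 6.e-04 -2.e-03 -1.e+00] f [-1.9   0.19  5.07] grip 0.154
offset [-0.008  0.005 -1.007] twist 0.003
```

View pics/w3.png

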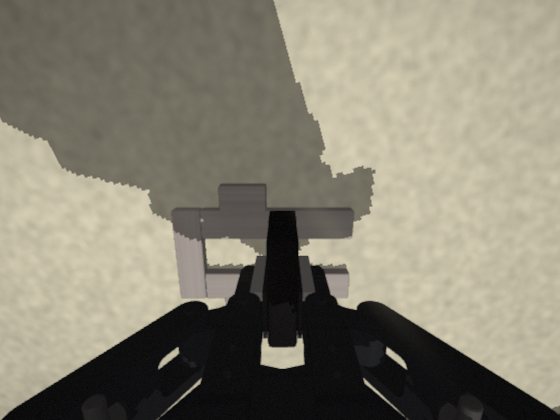

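The keeper is gripped (opening 13 mm, about the 14 mm bar); its underside is at TCP z − 0.199. I'll lift, turn to the housing yaw, and look at the housing from its −y side with the wrist camera.

>>> step_arm(offset=[[0, 0, -0.3], [0, 0, -0.8], [0, 0, -1], [0, 0, -1]], twist=[0, -0.2, -0.4, -0.5], jaw=[1, 1, 1, 1])

```text
clock: 4.92
position: [0.4668, 0.1308, 0.3007]
orientation: [3.136, 0.153, 0.007]
ft_force: [0.7, 0.5, -4.3]
grip_width: 0.15
```

```bash
python3 -c "
from h import *
plan(.55,-.26,.45,18.4)
im=optics.capture('wrist');cv2.imwrite('pics/w4.png',im)"
```

```text
clock 4.925 pos [0.4668 0.1308 0.3007] yaw 5.6 tilt [ 0.0044 -0.0018 -1.    ] f [ 0.73  0.54 -4.3 ] grip 0.15
offset [ 0.453  3.974 -1.482] twist -0.285
```

View pics/w4.png

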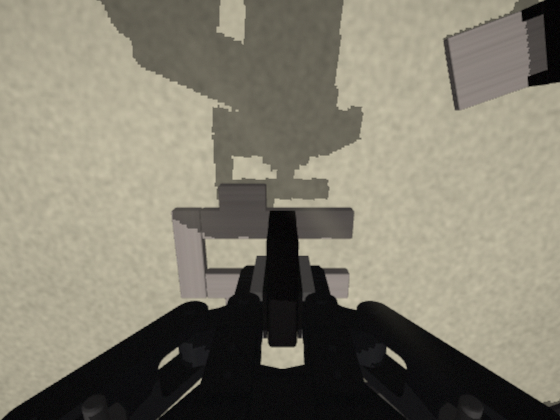

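>>> step_arm(offset=[[0, 0.3, -0.3], [0.1, 0.8, -0.6], [0.15, 1, -0.9], [0.15, 1, -1]], twist=[-0.15, -0.28, -0.28, -0.28], jaw=[1, 1, 1, 1])

```text
clock: 5.48
position: [0.4918, 0.0315, 0.401]
orientation: [3.1, 0.492, 0.007]
ft_force: [-0.3, 0.0, -2.7]
grip_width: 0.149
```

```bash
python3 -c "
from h import *
plan(.55,-.26,.45,18.4)
C=cam('wrist',dict(position=np.zeros(3),orientation=np.zeros(3)))
# tool frame, plate top at z .191
P=onz(C,[(175,209),(220,184),(266,184),(353,209),(204,238),(349,238),(181,297),(207,269),(348,269),(206,297),(348,297)],.191);print((P[:,:2]*1000).round(1))
"
```

```text
clock 5.475 pos [0.4918 0.0315 0.401 ] yaw 18.05 tilt [ 0.0049 -0.0023 -1.    ] f [-0.34  0.02 -2.69] grip 0.149
offset [-0.348  2.954 -0.48 ] twist -0.008
[[-58.4 -28.5]
 [-32.7 -42.4]
 [ -8.1 -42.4]
 [ 39.7 -28.3]
 [-43.8 -11.2]
 [ 38.6 -11.1]
 [-60.7  27.2]
 [-43.6   8.4]
 [ 39.3   8.5]
 [-45.6  27.3]
 [ 40.5  27.4]]
```

>>> step_arm(offset=[[-0.1, 0.5, -0.2], [-0.12, 1, -0.4], [-0.12, 1, -0.5], [-0.12, 1, -0.5]], twist=[0, 0, 0, 0], jaw=[1, 1, 1, 1])

```text
clock: 5.98
position: [0.5106, -0.0662, 0.4505]
orientation: [3.102, 0.492, 0.004]
ft_force: [-0.3, -0.0, -2.5]
grip_width: 0.151
```

>>> step_arm(offset=[[-0.1, 0.5, 0], [-0.12, 1, 0], [-0.12, 1, 0]], twist=[0, 0, 0], jaw=[1, 1, 1])

```text
clock: 6.35
position: [0.5307, -0.1663, 0.449]
orientation: [3.103, 0.489, 0.002]
ft_force: [-0.0, -0.0, -2.4]
grip_width: 0.15
```

>>> step_arm(offset=[[-0.1, 0.5, 0], [-0.12, 1, 0], [-0.12, 1, 0], [-0.12, 1, 0], [-0.12, 1, 0]], twist=[0, 0, 0, 0, 0], jaw=[1, 1, 1, 1, 1])

```text
clock: 6.98
position: [0.5498, -0.2629, 0.4484]
orientation: [-3.101, -0.492, 0.0]
ft_force: [-0.5, -0.7, -2.5]
grip_width: 0.149
```

```bash
python3 -c "
from h import *
s=manip.state()
im=optics.capture('wrist');cv2.imwrite('pics/w5.png',im)
print(s['clock'],repr(s['position']),repr(s['orientation']))
plan(.573,-.138,.40,18.4)"
```

```text
6.975 array([ 0.54981945, -0.26288945,  0.44839845]) array([-3.10123802e+00, -4.92227699e-01,  3.55256444e-04])
clock 7.025 pos [ 0.5499 -0.2631  0.4487] yaw 18.04 tilt [ 2.e-04  8.e-04 -1.e+00] f [ 1.3  -0.34 -2.16] grip 0.151
offset [ 0.607 -1.118  0.488] twist -0.008
```

View pics/w5.png

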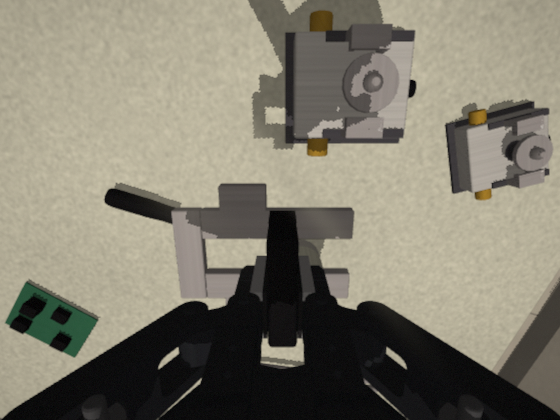

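The large housing is in view, with the nose at about (373,81), the collar around it and the hooks at (370,37) and (362,127). The long deck is on the tool −x side. I'll zoom in to measure the yaw and axis.

```bash
python3 -c "
import cv2
im=cv2.imread('pics/w5.png')
cv2.imwrite('pics/w5c.png',cv2.resize(im[10:160,275:425],None,fx=4,fy=4,interpolation=cv2.INTER_CUBIC))"
```

```text
(no output)
```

View pics/w5c.png

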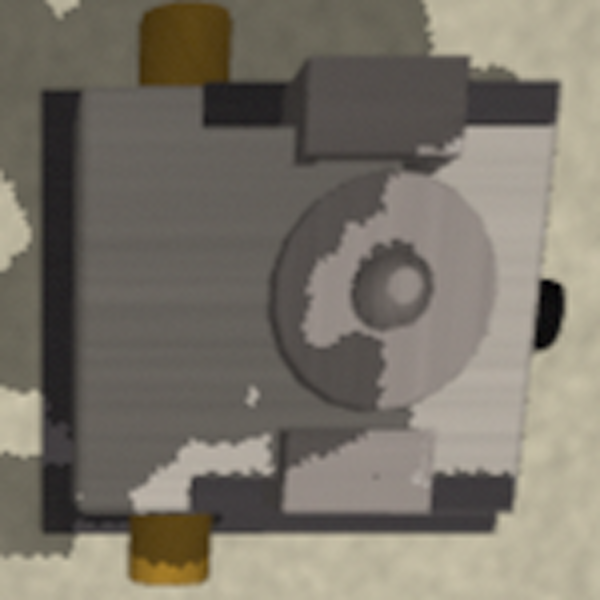

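```bash
python3 - <<'E'
from h import *
s=dict(position=np.array([ 0.54981945,-0.26288945,0.44839845]),orientation=np.array([-3.10123802,-0.492227699,3.55256444e-04]))
C=cam('wrist',s); q=lambda p:np.array(p)/4+[275,10]
yw=lambda v:np.degrees(np.arctan2(v[1],v[0]))
f=lambda z,*p:onz(C,[q(a) for a in p],z)[:,:2]
print('collar c',f(.091,(387,290)),'diam',f(.091,(277,290),(497,290)),f(.091,(387,170),(387,410)))
print('nose tip',f(.107,(405,284)),'base',f(.091,(388,290)))
d=f(.05,(80,93),(77,514)); print('deck left edge yaw',yw(d[0]-d[1])-90)
h=f(.084,(308,58),(468,57),(287,430),(434,428),(282,512),(430,514));print('hooks',h,'len',[np.linalg.norm(h[i]-h[i+1]) for i in (0,2,4)],'yaw',[yw(h[i+1]-h[i]) for i in (0,2,4)], yw(h[0]-h[4])-90,yw(h[1]-h[5])-90)
ft=f(.0,(43,532),(495,532)); print('foot',yw(ft[1]-ft[0]),np.linalg.norm(ft[1]-ft[0]))
ft=f(.008,(43,92),(43,532)); print('foot',yw(ft[0]-ft[1])-90,np.linalg.norm(ft[1]-ft[0]))
u=np.array([np.cos(np.radians(18)),np.sin(np.radians(18))]);v=np.array([-u[1],u[0]])
c=f(.107,(405,284))[0]
print('hook rel nose',((h-c)@np.c_[u,v]*1000).round(1), ((f(.05,(80,93),(77,514),(555,120),(515,480))-c)@np.c_[u,v]*1000).round(1))
print('inner edges',((f(.084,(380,152),(360,429))-c)@np.c_[u,v]*1000).round(1))
E
```

```text
collar c [[ 0.60139428 -0.13050437]] diam [[ 0.57539008 -0.13895119]
 [ 0.62740471 -0.12205552]] [[ 0.59085708 -0.10575016]
 [ 0.61252517 -0.15665329]]
nose tip [[ 0.60124902 -0.13089019]] base [[ 0.60163071 -0.13042757]]
deck left edge yaw 18.259265363007344
hooks [[ 0.56458275 -0.08742504]
 [ 0.60118799 -0.07530355]
 [ 0.59138228 -0.16863968]
 [ 0.62785249 -0.15627344]
 [ 0.59784017 -0.18852654]
 [ 0.635701   -0.17678532]] len [np.float64(0.03856000273666157), np.float64(0.038509730472304805), np.float64(0.03963960937233204)] yaw [np.float64(18.321824250150453), np.float64(18.730658603055513), np.float64(17.229463539840555)] 18.208659510042565 18.782692250015288
foot 17.980355086813518 0.15203090105267253
foot 18.197290476201402 0.1281666663992591
hook rel nose [[-21.4  52.7]
 [ 17.1  52.9]
 [-21.  -32.9]
 [ 17.5 -32.4]
 [-21.1 -53.8]
 [ 18.6 -54.3]] [[-75.   53.2]
 [-74.5 -56.4]
 [ 53.   46.8]
 [ 53.5 -46.8]]
inner edges [[ -2.3  32.4]
 [ -1.9 -32.6]]
```

Hook edges, collar and foot agree: yaw 18.3°, axis about (0.601, −0.1305), bracket middle about −2 mm. The stop is therefore expected near keeper x ≈ 0. I'll hover over the entry and check the slot against the nose directly.

```bash
python3 -c "
from h import *
plan(.5764,-.1391,.40,18.3)"
```

```text
clock 7.025 pos [ 0.5499 -0.2631  0.4487] yaw 18.04 tilt [ 2.e-04  8.e-04 -1.e+00] f [ 1.3  -0.34 -2.16] grip 0.151
offset [ 0.636 -1.097  0.488] twist -0.006
```

>>> step_arm(offset=[[0.2, -0.4, 0], [0.5, -0.9, 0.1], [0.64, -1, 0.3], [0.64, -1, 0.45]], twist=[-0.005, -0.005, -0.005, -0.005], jaw=[1, 1, 1, 1])

```text
clock: 7.52
position: [0.5799, -0.1459, 0.4034]
orientation: [-3.1, -0.504, -0.0]
ft_force: [0.4, -0.3, -1.9]
grip_width: 0.152
```

```bash
python3 -c "
from h import *
plan(.5764,-.1391,.325,18.3)"
```

```text
clock 7.525 pos [ 0.5799 -0.1459  0.4034] yaw 18.48 tilt [ 0.e+00  9.e-04 -1.e+00] f [ 0.41 -0.27 -1.87] grip 0.152
offset [-0.012 -0.074  0.784] twist 0.004
```

>>> step_arm(offset=[[-0.012, -0.075, 0.3], [-0.012, -0.075, 0.65], [-0.012, -0.075, 0.78], [-0.012, -0.075, 0.78]], twist=[0.004, 0.004, 0.004, 0.004], jaw=[1, 1, 1, 1])

```text
clock: 8.02
position: [0.5761, -0.1396, 0.3248]
orientation: [-3.1, -0.498, 0.002]
ft_force: [-0.1, -0.5, -2.2]
grip_width: 0.152
```

```bash
python3 -c "
from h import *
s=manip.state()
im=optics.capture('wrist');cv2.imwrite('pics/w6.png',im)
cv2.imwrite('pics/t6.png',optics.capture('top'));cv2.imwrite('pics/s6.png',optics.capture('scene'))
plan(.5764,-.1391,.325,18.3)
cv2.imwrite('pics/w6c.png',cv2.resize(im[170:320,160:420],None,fx=3,fy=3,interpolation=cv2.INTER_CUBIC))
im=cv2.imread('pics/t6.png');cv2.imwrite('pics/t6c.png',cv2.resize(im[160:290,250:390],None,fx=4,fy=4,interpolation=cv2.INTER_CUBIC))
im=cv2.imread('pics/s6.png');cv2.imwrite('pics/s6c.png',cv2.resize(im[140:280,180:330],None,fx=4,fy=4,interpolation=cv2.INTER_CUBIC))
"
```

```text
clock 8.175 pos [ 0.5769 -0.1397  0.3268] yaw 18.28 tilt [ 2.8e-03 -5.0e-04 -1.0e+00] f [ 0.24 -0.5  -2.42] grip 0.153
offset [-0.003 -0.007  0.018] twist -0.0
```

View pics/w6c.png

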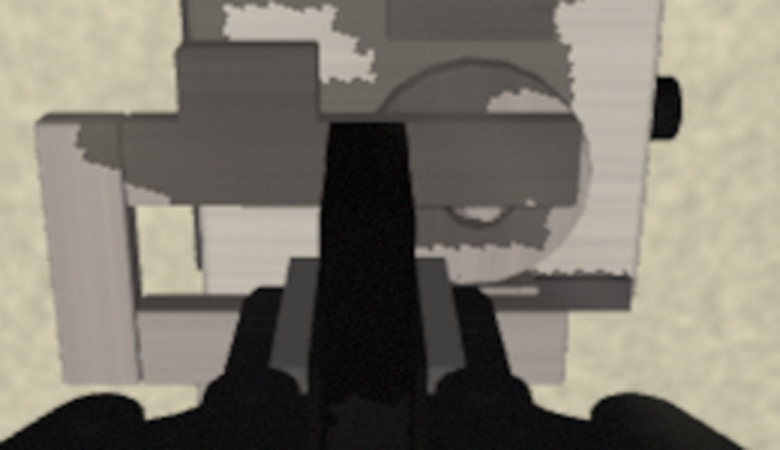

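View pics/t6c.png

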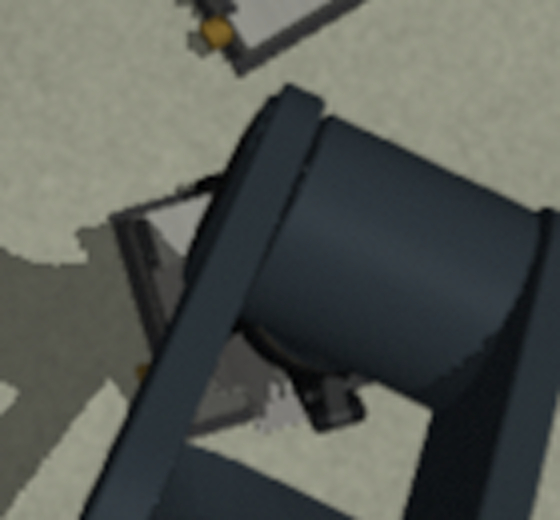

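View pics/s6c.png

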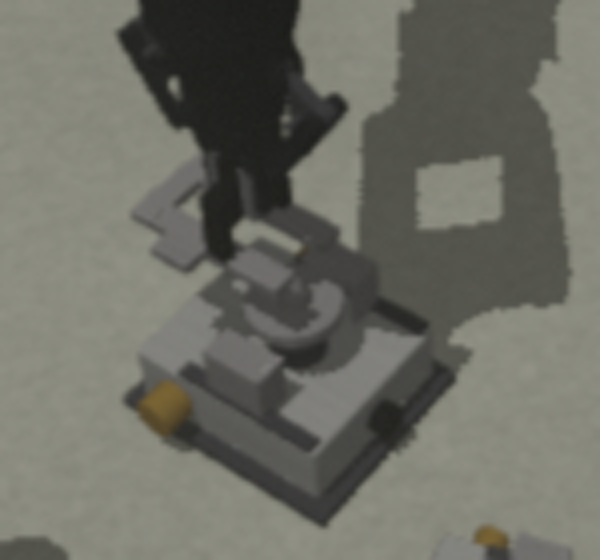

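The keeper hovers with the nose seen beneath the slot at about px (320,243). I'll compare the collar and nose with the slot in this same view.

```bash
python3 - <<'E'
from h import *
im=cv2.imread('pics/w6.png')
cv2.imwrite('pics/w6d.png',cv2.resize(im[180:280,255:375],None,fx=6.5,fy=6,interpolation=cv2.INTER_CUBIC))
E
```

```text
(no output)
```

View pics/w6d.png

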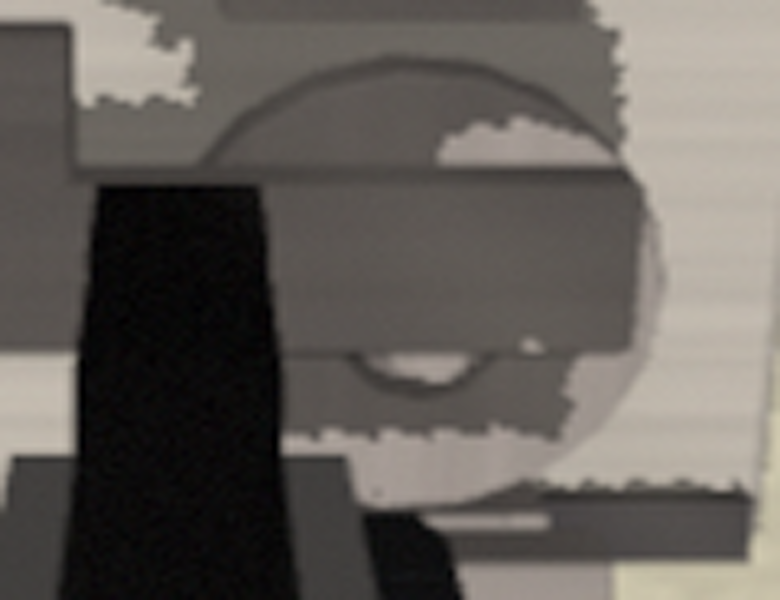

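```bash
python3 - <<'E'
from h import *
s=manip.state(); Z=s['position'][2]
C=cam('wrist',dict(position=np.zeros(3),orientation=np.zeros(3)))
q=lambda p:np.array(p)/[6.5,6]+[255,180]
f=lambda zw,*p:(onz(C,[q(a) for a in p],Z-zw)[:,:2]*1000).round(1)
for Z in (.325,.327):
    print('collar top/bottom/right',f(.091,(415,70),(430,507),(665,275)),'nose low edge @100,.107',f(.100,(420,397)),f(.107,(420,384)))
    print('hook inner edge?',f(.084,(400,22)),'rail',f(.05,(745,495)))
E
```

```text
collar top/bottom/right [[ 25.9 -27.8]
 [ 29.6  27.6]
 [ 54.1  -2.8]] nose low edge @100,.107 [[26.7  8.9]] [[25.7  4.2]]
hook inner edge? [[ 24.9 -31.9]] rail [[78.5 46.8]]
collar top/bottom/right [[ 26.1 -27.3]
 [ 29.9  28.6]
 [ 54.7  -2.1]] nose low edge @100,.107 [[26.9  9.8]] [[25.9  5.1]]
hook inner edge? [[ 25.2 -31.5]] rail [[79.2 47.8]]
```

The nose centre is at tool (26.3, ~0.2) mm and the slot centre at y about −0.3 mm, so they align within 1 mm, and the nose is at keeper x ≈ 48.5 as the entry pose requires. Pressing down.

>>> step_arm(offset=[[0, 0.003, 0.12], [0, 0.003, 0.24], [0, 0.003, 0.34], [0, 0.003, 0.34]], twist=[0, 0, 0, 0], jaw=[1, 1, 1, 1])

```text
clock: 8.68
position: [0.5767, -0.1397, 0.2914]
orientation: [-3.101, -0.499, -0.0]
ft_force: [0.4, 0.3, -1.9]
grip_width: 0.148
```

>>> step_arm(offset=[[0, 0, 0.05], [0, 0, 0.1], [0, 0, 0.1]], twist=[0, 0, 0], jaw=[1, 1, 1])

```text
clock: 9.05
position: [0.5771, -0.1399, 0.282]
orientation: [3.101, 0.499, 0.003]
ft_force: [-1.5, -0.4, 4.8]
grip_width: 0.15
```

```bash
python3 -c "
from h import *
im=optics.capture('wrist');cv2.imwrite('pics/w7.png',im)
plan(.5764,-.1391,.260,18.3)
print(manip.state()['torque'])"
```

```text
clock 9.1 pos [ 0.5771 -0.1399  0.2821] yaw 18.28 tilt [ 0.0019 -0.     -1.    ] f [ 0.21 -0.27  4.85] grip 0.151
offset [-0.005 -0.01   0.221] twist -0.0
[ 0.0517195  -0.00958088 -0.02551511]
```

View pics/w7.png

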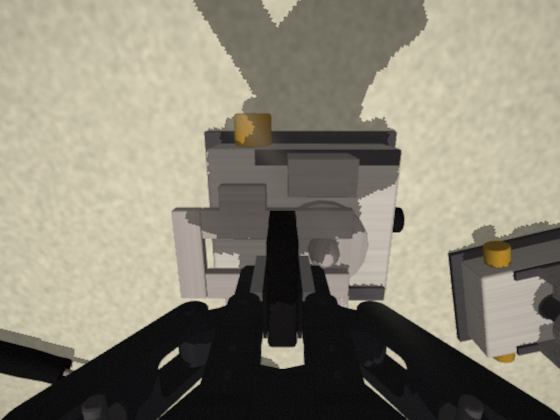

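The spring has been met (7 N change at about 8 mm) and the nose stands in the slot at about (323,250). Pressing further.

>>> step_arm(offset=[[0, 0, 0.08], [0, 0, 0.16], [0, 0, 0.2], [0, 0, 0.2]], twist=[0, 0, 0, 0], jaw=[1, 1, 1, 1])

```text
clock: 9.6
position: [0.5772, -0.1399, 0.2633]
orientation: [3.101, 0.499, 0.003]
ft_force: [-2.4, 0.3, 10.8]
grip_width: 0.148
```

>>> step_arm(offset=[[0, 0, 0.015], [0, 0, 0.015]], twist=[0, 0], jaw=[1, 1])

```text
clock: 9.85
position: [0.5771, -0.1399, 0.2633]
orientation: [3.101, 0.499, 0.004]
ft_force: [-3.4, 1.1, 10.3]
grip_width: 0.156
```

>>> step_arm(offset=[[0, 0, 0.01], [0, 0, 0.01]], twist=[0, 0], jaw=[1, 1])

```text
clock: 10.1
position: [0.577, -0.1398, 0.2638]
orientation: [3.1, 0.5, 0.005]
ft_force: [-3.1, 1.3, 10.0]
grip_width: 0.148
```

The arm gives a little under load, and each call starts from the measured pose, so I need a larger offset.

>>> step_arm(offset=[[0, 0, 0.03], [0, 0, 0.04], [0, 0, 0.04]], twist=[0, 0, 0], jaw=[1, 1, 1])

```text
clock: 10.48
position: [0.5769, -0.1398, 0.2613]
orientation: [3.1, 0.5, 0.005]
ft_force: [-1.7, 1.4, 10.9]
grip_width: 0.15
```

```bash
python3 -c "
from h import *
plan(.5764,-.1391,.260,18.3)
print(manip.state()['torque'])"
```

```text
clock 10.475 pos [ 0.5769 -0.1398  0.2613] yaw 18.32 tilt [ 0.0035 -0.0013 -1.    ] f [-1.72  1.43 10.86] grip 0.15
offset [-0.003 -0.008  0.013] twist 0.0
[0.20755652 0.37067639 0.01899774]
```

>>> step_arm(offset=[[0, 0, 0.03], [0, 0, 0.035], [0, 0, 0.035]], twist=[0, 0, 0], jaw=[1, 1, 1])

```text
clock: 10.85
position: [0.5768, -0.1397, 0.2602]
orientation: [3.099, 0.5, 0.006]
ft_force: [-3.5, 0.8, 15.6]
grip_width: 0.155
```

```bash
python3 -c "
from h import *
plan(.5764,-.1391,.260,18.3)
print(manip.state()['torque'])"
```

```text
clock 10.85 pos [ 0.5768 -0.1397  0.2602] yaw 18.33 tilt [ 0.0042 -0.0017 -1.    ] f [-3.5   0.84 15.6 ] grip 0.155
offset [-0.002 -0.007  0.002] twist 0.001
[ 0.27809136  0.63896487 -0.02258936]
```

>>> step_arm(offset=[[0, 0, 0.03], [0, 0, 0.04], [0, 0, 0.04]], twist=[0, 0, 0], jaw=[1, 1, 1])

```text
clock: 11.22
position: [0.5766, -0.1396, 0.2601]
orientation: [3.098, 0.5, 0.007]
ft_force: [-6.5, 1.6, 24.1]
grip_width: 0.155
```

```bash
python3 -c "
from h import *
plan(.5764,-.1391,.260,18.3)
print(manip.state()['torque'])
im=optics.capture('wrist');cv2.imwrite('pics/w8.png',im)
im=optics.capture('scene');cv2.imwrite('pics/s8.png',cv2.resize(im[140:280,180:330],None,fx=4,fy=4,interpolation=cv2.INTER_CUBIC))"
```

```text
clock 11.225 pos [ 0.5766 -0.1396  0.2601] yaw 18.35 tilt [ 0.0051 -0.0024 -1.    ] f [-6.45  1.57 24.05] grip 0.155
offset [-0.001 -0.006  0.001] twist 0.001
[0.46239384 1.01300691 0.02620179]
```

View pics/s8.png

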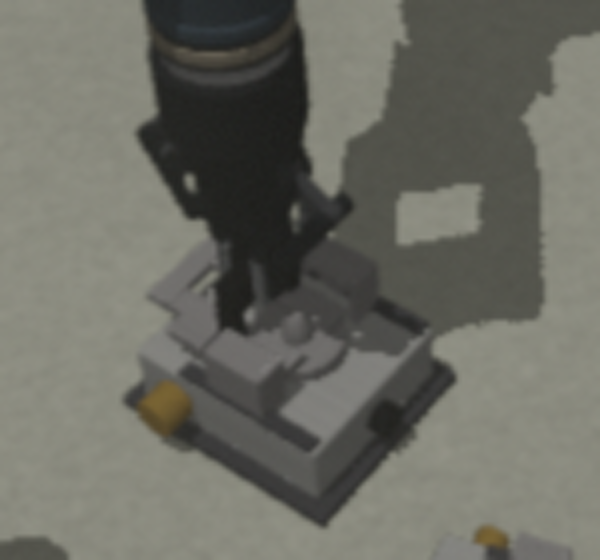

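View pics/w8.png

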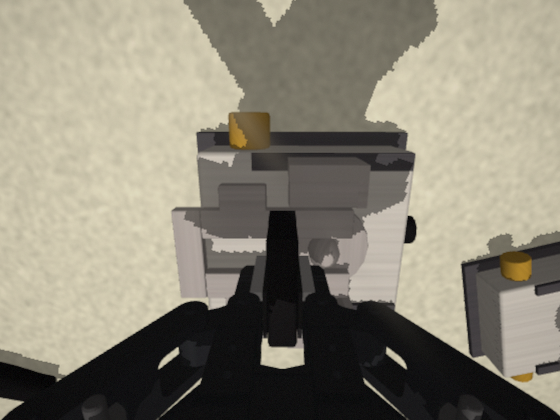

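The plunger is bottomed: 26 N at an unchanged TCP z of 0.2601, so the underside is at 61 mm as stated. The ear front (col 266) is clear of the hook lip (col 289). Now I'll ease the press slightly and slide in.

>>> step_arm(offset=[[0.03, 0, 0.03], [0.08, 0, 0.03], [0.13, 0, 0.03], [0.15, 0, 0.03], [0.15, 0, 0.03]], twist=[0, 0, 0, 0, 0], jaw=[1, 1, 1, 1, 1])

```text
clock: 11.95
position: [0.5885, -0.1357, 0.2603]
orientation: [3.097, 0.504, -0.005]
ft_force: [-13.9, -3.6, 24.3]
grip_width: 0.15
```

```bash
cat >> h.py <<'E'
def rep():
    s=manip.state(); Rm=R.from_rotvec(s['orientation']).as_matrix()
    u=np.array([np.cos(np.radians(18.3)),np.sin(np.radians(18.3))]);v=np.array([-u[1],u[0]])
    p=s['position']; d=p[:2]-np.array([.5766,-.1396])
    print('t',round(s['clock'],2),'travel mm',(d@u*1000).round(2),'lat',(d@v*1000).round(2),'z',p[2].round(4),'Fu',(s['ft_force'][:2]@u).round(1),'Fv',(s['ft_force'][:2]@v).round(1),'Fz',s['ft_force'][2].round(1),'yaw',np.degrees(np.arctan2(Rm[1,0],Rm[0,0])).round(2),'tilt',Rm[:2,2].round(4),'tq',s['torque'].round(2),'g',round(s['grip_width'],3))
E
python3 -c "
from h import *
rep()"
```

```text
t 11.95 travel mm 12.51 lat -0.08 z 0.2603 Fu -14.3 Fv 0.9 Fz 24.3 yaw 18.48 tilt [-0.0022 -0.0043] tq [-0.58  2.15  0.06] g 0.15
```

```bash
python3 -c "
from h import *
im=optics.capture('wrist');rep()
cv2.imwrite('pics/w9.png',cv2.resize(im[120:320,160:420],None,fx=3,fy=3,interpolation=cv2.INTER_CUBIC))"
```

```text
t 12.0 travel mm 12.49 lat -0.1 z 0.2603 Fu -13.1 Fv 0.7 Fz 24.0 yaw 18.48 tilt [-0.0021 -0.0043] tq [-0.53  2.12  0.05] g 0.15
```

View pics/w9.png

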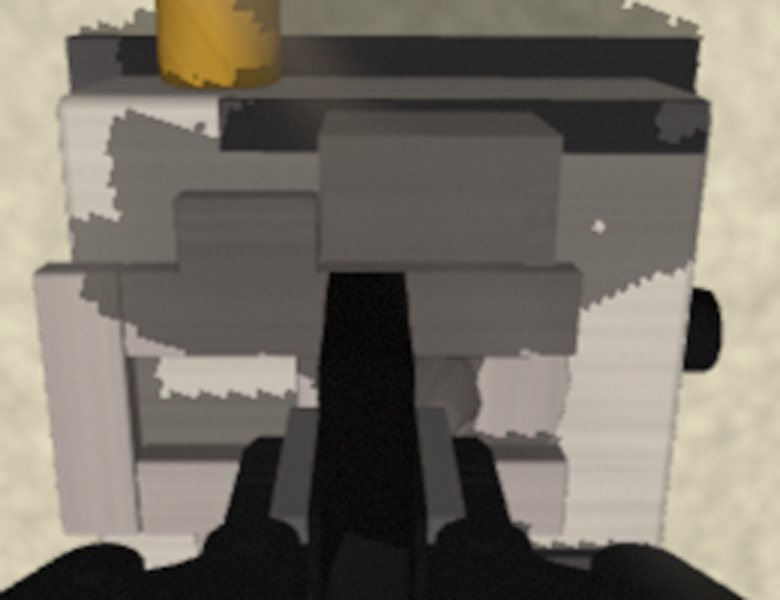

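The ear front and lip edge look nearly in line, and the drag of 13 N at 26 N press could just be friction. Before moving on I'll lighten the press and see whether the drag falls with it.

>>> step_arm(offset=[[0, 0, 0.02], [0, 0, 0.02]], twist=[0, 0], jaw=[1, 1])

```text
clock: 12.25
position: [0.5882, -0.1359, 0.2603]
orientation: [3.097, 0.503, -0.004]
ft_force: [-3.5, -0.6, 13.3]
grip_width: 0.149
```

```bash
python3 -c "
from h import *
rep()"
```

```text
t 12.25 travel mm 12.19 lat -0.09 z 0.2603 Fu -3.6 Fv 0.5 Fz 13.3 yaw 18.47 tilt [-0.0016 -0.0047] tq [0.22 0.48 0.03] g 0.149
```

>>> step_arm(offset=[[0.01, 0, 0.018], [0.015, 0, 0.018]], twist=[0, 0], jaw=[1, 1])

```text
clock: 12.5
position: [0.5887, -0.1356, 0.2603]
orientation: [3.096, 0.505, -0.008]
ft_force: [-7.5, -1.5, 13.9]
grip_width: 0.149
```

```bash
python3 -c "
from h import *
rep()"
```

```text
t 12.5 travel mm 12.77 lat -0.04 z 0.2603 Fu -7.6 Fv 1.0 Fz 13.9 yaw 18.52 tilt [-0.004  -0.0055] tq [-0.12  0.95 -0.  ] g 0.149
```

Drag fell from 13 to 7.6 N as the press fell from 26 to 16 N, and the keeper moved, so it is friction with μ ≈ 0.5. Continuing with a light press.

>>> step_arm(offset=[[0.02, 0, 0.018], [0.04, 0, 0.018], [0.05, 0, 0.018]], twist=[0.001, 0.001, 0.001], jaw=[1, 1, 1])

```text
clock: 12.88
position: [0.5918, -0.1347, 0.2604]
orientation: [3.095, 0.506, -0.016]
ft_force: [-9.3, -2.8, 15.7]
grip_width: 0.153
```

```bash
python3 -c "
from h import *
rep()"
```

```text
t 12.88 travel mm 15.96 lat -0.08 z 0.2604 Fu -9.7 Fv 0.3 Fz 15.7 yaw 18.55 tilt [-0.0094 -0.0068] tq [-0.35  1.39 -0.02] g 0.153
```

>>> step_arm(offset=[[0.03, 0, 0.018], [0.07, 0, 0.018], [0.11, 0, 0.018], [0.15, 0, 0.018], [0.19, 0, 0.018], [0.2, 0, 0.018]], twist=[0.003, 0.005, 0.005, 0.005, 0.005, 0.005], jaw=[1, 1, 1, 1, 1, 1])

```text
clock: 13.62
position: [0.6091, -0.1289, 0.2603]
orientation: [3.095, 0.502, -0.026]
ft_force: [-8.8, -2.7, 15.3]
grip_width: 0.152
```

```bash
python3 -c "
from h import *
im=optics.capture('wrist');rep()
cv2.imwrite('pics/w10.png',cv2.resize(im[120:320,160:420],None,fx=3,fy=3,interpolation=cv2.INTER_CUBIC))"
```

```text
t 13.68 travel mm 34.24 lat -0.06 z 0.2603 Fu -8.9 Fv 0.2 Fz 14.5 yaw 18.42 tilt [-0.0151 -0.0083] tq [-0.39  1.45  0.04] g 0.152
```

View pics/w10.png

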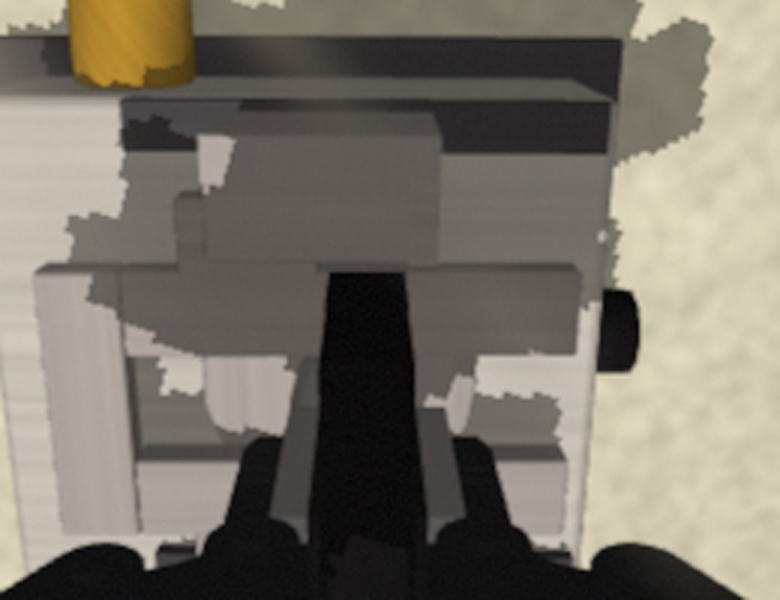

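The ears are under the hooks, with the ear rear (crop col 177) still outside the lip (col 206). Drag is unchanged, so it is friction only. Advancing to just short of the expected stop, then in 1 mm steps.

>>> step_arm(offset=[[0.03, 0, 0.018], [0.06, 0, 0.018], [0.09, 0, 0.018], [0.1, 0, 0.018]], twist=[0.001, 0.001, 0.001, 0.001], jaw=[1, 1, 1, 1])

```text
clock: 14.18
position: [0.6169, -0.1264, 0.2602]
orientation: [3.095, 0.503, -0.035]
ft_force: [-9.1, -3.4, 14.5]
grip_width: 0.15
```

```bash
python3 -c "
from h import *
rep()"
```

```text
t 14.18 travel mm 42.4 lat -0.15 z 0.2602 Fu -9.7 Fv -0.3 Fz 14.5 yaw 18.46 tilt [-0.0212 -0.0098] tq [-0.44  1.63  0.06] g 0.15
```

The tool has tilted about 1.3° under drag, because each call takes the measured pose as its base. The keeper therefore lags the TCP by about 4–5 mm. I'll check its true position by image before going further.

```bash
python3 -c "
from h import *
s=manip.state();im=optics.capture('wrist');rep()
print(repr(s['position']),repr(s['orientation']))
cv2.imwrite('pics/w11.png',im)
cv2.imwrite('pics/w11c.png',cv2.resize(im[145:275,200:330],None,fx=6,fy=4.5,interpolation=cv2.INTER_CUBIC))"
```

```text
t 14.22 travel mm 42.45 lat -0.15 z 0.2602 Fu -8.2 Fv -0.5 Fz 14.0 yaw 18.46 tilt [-0.0211 -0.0097] tq [-0.41  1.52  0.02] g 0.154
array([ 0.6169055 , -0.12642385,  0.26020841]) array([ 3.09451213,  0.50302338, -0.0352872 ])
```

View pics/w11c.png

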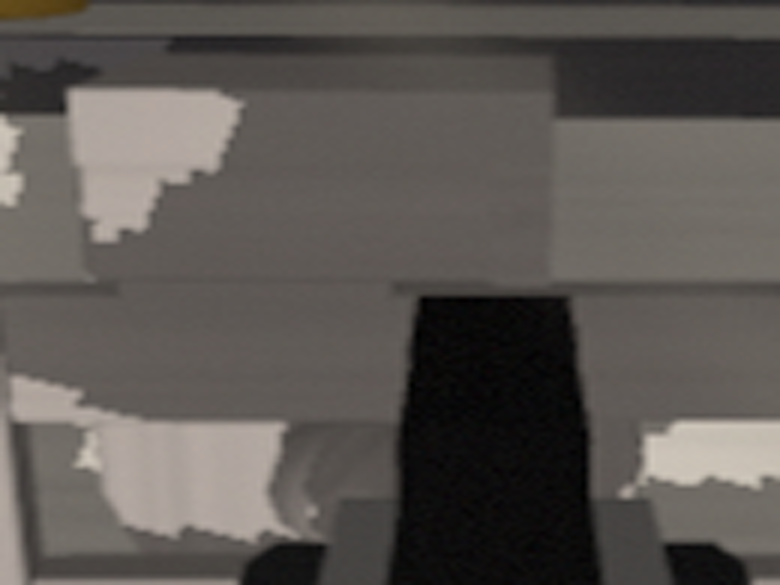

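```bash
python3 - <<'E'
from h import *
s=dict(position=np.array([ 0.6169055 , -0.12642385,  0.26020841]),orientation=np.array([ 3.09451213,  0.50302338, -0.0352872 ]))
C=cam('wrist',s); q=lambda p:np.array(p)/[6,4.5]+[200,145]
u=np.array([np.cos(np.radians(18.3)),np.sin(np.radians(18.3))])
ax=np.array([.6013,-.1308])
f=lambda z,*p:((onz(C,[q(a) for a in p],z)[:,:2]-ax)@u*1000).round(1)
print('hook l/r rel axis',f(.084,(90,275),(553,280)),f(.084,(70,92),(555,92)))
print('ear l/r',f(.069,(118,290),(395,290)))
print('nose left edge',f(.077,(272,480)),f(.07,(272,480)))
E
```

```text
hook l/r rel axis [-21.1  17.6] [-21.3  17.5]
ear l/r [-22.4   3.3]
nose left edge [-7.8] [-8.8]
```

The picture shows the ear spanning −22.4 to 3.3 mm (26 mm, correct) and the hook −21.2 to 17.6 mm, so 9 mm remains to the stop. The bracket has not moved. Advancing about 6 mm.

>>> step_arm(offset=[[0.03, 0, 0.018], [0.055, 0, 0.018], [0.075, 0, 0.018], [0.085, 0, 0.018], [0.085, 0, 0.018]], twist=[0.002, 0.003, 0.003, 0.003, 0.003], jaw=[1, 1, 1, 1, 1])

```text
clock: 14.85
position: [0.6233, -0.1244, 0.26]
orientation: [3.094, 0.501, -0.044]
ft_force: [-7.1, -2.1, 14.9]
grip_width: 0.149
```

```bash
python3 -c "
from h import *
rep()"
```

```text
t 14.85 travel mm 49.16 lat -0.22 z 0.26 Fu -7.4 Fv 0.3 Fz 14.9 yaw 18.4 tilt [-0.0269 -0.0112] tq [-0.44  1.52  0.01] g 0.149
```

About 3.5 mm is left. A 3 mm offset per call can push with at most about 15 N including 8 N of friction, so it can't shove the bracket.

>>> step_arm(offset=[[0.02, 0, 0.018], [0.03, 0, 0.018], [0.03, 0, 0.018]], twist=[0, 0, 0], jaw=[1, 1, 1])

```text
clock: 15.22
position: [0.6245, -0.1241, 0.26]
orientation: [3.093, 0.503, -0.054]
ft_force: [-6.7, -2.4, 14.6]
grip_width: 0.152
```

```bash
python3 -c "
from h import *
rep()"
```

```text
t 15.22 travel mm 50.38 lat -0.31 z 0.26 Fu -7.1 Fv -0.2 Fz 14.6 yaw 18.47 tilt [-0.0327 -0.0127] tq [-0.44  1.57  0.01] g 0.152
```

>>> step_arm(offset=[[0.02, 0, 0.018], [0.03, 0, 0.018], [0.03, 0, 0.018]], twist=[0, 0, 0], jaw=[1, 1, 1])

```text
clock: 15.6
position: [0.6257, -0.1237, 0.26]
orientation: [3.092, 0.505, -0.063]
ft_force: [-7.4, -2.7, 13.8]
grip_width: 0.147
```

```bash
python3 -c "
from h import *
rep()"
```

```text
t 15.6 travel mm 51.6 lat -0.36 z 0.26 Fu -7.8 Fv -0.2 Fz 13.8 yaw 18.54 tilt [-0.0384 -0.0142] tq [-0.42  1.49  0.02] g 0.147
```

Tilt growth absorbed those two small steps: TCP +1.2 mm against 1.2 mm of tip lag each, so the keeper has stuck. One longer push is needed, still bounded at about 8 N on the stop.

>>> step_arm(offset=[[0.03, 0, 0.017], [0.05, 0, 0.017], [0.055, 0, 0.017], [0.055, 0, 0.017]], twist=[0, 0.002, 0.003, 0.003], jaw=[1, 1, 1, 1])

```text
clock: 16.1
position: [0.6293, -0.1226, 0.2598]
orientation: [3.092, 0.503, -0.072]
ft_force: [-7.2, -2.6, 13.7]
grip_width: 0.149
```

```bash
python3 -c "
from h import *
s=manip.state();im=optics.capture('wrist');rep()
print(repr(s['position']),repr(s['orientation']))
cv2.imwrite('pics/w12.png',im)
cv2.imwrite('pics/w12c.png',cv2.resize(im[145:275,200:330],None,fx=6,fy=4.5,interpolation=cv2.INTER_CUBIC))"
```

```text
t 16.15 travel mm 55.33 lat -0.41 z 0.2598 Fu -7.0 Fv -0.4 Fz 13.5 yaw 18.48 tilt [-0.0442 -0.0157] tq [-0.39  1.47  0.06] g 0.152
array([ 0.62928953, -0.12261393,  0.25979403]) array([ 3.09170637,  0.50301003, -0.07233888])
```

View pics/w12c.png

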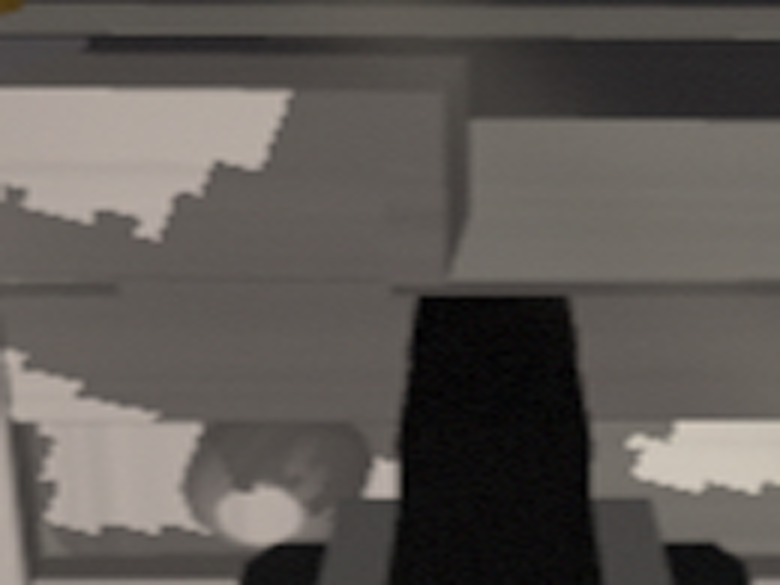

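```bash
cat > ear.py <<'E'
from h import *
import sys
def ear(pos,ori,hr,ear_l=118,ear_r=395,hrow=275):
    s=dict(position=np.array(pos),orientation=np.array(ori)); C=cam('wrist',s); q=lambda p:np.array(p)/[6,4.5]+[200,145]
    u=np.array([np.cos(np.radians(18.3)),np.sin(np.radians(18.3))]); ax=np.array([.6013,-.1308])
    f=lambda z,*p:((onz(C,[q(a) for a in p],z)[:,:2]-ax)@u*1000).round(1)
    print('hook r',f(.084,(hr,hrow)),'ear l/r',f(.069,(ear_l,290),(ear_r,290)), 'ear if +1mm z',f(.070,(ear_l,290),(ear_r,290)))
E
python3 - <<'E'
from ear import *
ear([ 0.62928953, -0.12261393,  0.25979403],[ 3.09170637,  0.50301003, -0.07233888],447)
E
```

```text
hook r [17.5] ear l/r [-14.1  11.7] ear if +1mm z [-13.8  11.8]
```

The ear now spans −14.1 to 11.7 mm. The stop is at about 12.5 and the lip's inner face at about −16.2, so the ear is already behind the lip with roughly 0.8 mm to the stop. One gentle push to feel it.

>>> step_arm(offset=[[0.03, 0, 0.017], [0.045, 0, 0.017], [0.05, 0, 0.017], [0.05, 0, 0.017]], twist=[0, 0.001, 0.001, 0.001], jaw=[1, 1, 1, 1])

```text
clock: 16.65
position: [0.6316, -0.122, 0.2597]
orientation: [3.091, 0.504, -0.086]
ft_force: [-8.9, -4.0, 16.0]
grip_width: 0.149
```

```bash
python3 -c "
from h import *
s=manip.state();im=optics.capture('wrist');rep()
print(repr(s['position']),repr(s['orientation']))
cv2.imwrite('pics/w13.png',im)
cv2.imwrite('pics/w13c.png',cv2.resize(im[145:275,200:330],None,fx=6,fy=4.5,interpolation=cv2.INTER_CUBIC))"
```

```text
t 16.7 travel mm 57.74 lat -0.56 z 0.2596 Fu -9.8 Fv -1.0 Fz 14.7 yaw 18.51 tilt [-0.0529 -0.0176] tq [-0.63  2.03 -0.08] g 0.153
array([ 0.63160079, -0.12202402,  0.25965504]) array([ 3.09071864,  0.50366591, -0.08628702])
```

View pics/w13c.png

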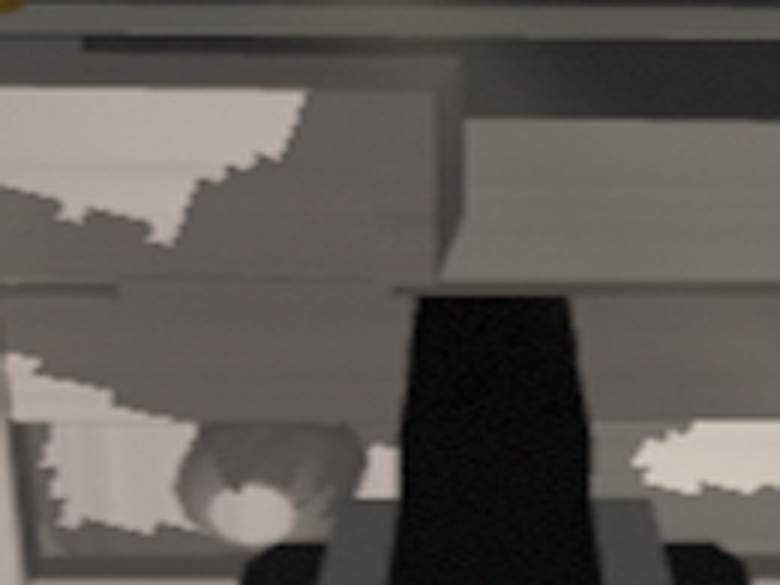

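```bash
python3 - <<'E'
from ear import *
ear([ 0.63160079, -0.12202402,  0.25965504],[ 3.09071864,  0.50366591, -0.08628702],440)
E
```

```text
hook r [17.8] ear l/r [-13.5  12.3] ear if +1mm z [-13.2  12.5]
```

The stop is felt: the keeper advanced only 0.6 mm, the force rose from 7 to 9.8 N, torque rose from 1.5 to 2.0 N·m, and the ear front at 12.3–12.5 mm meets the wall. The bracket is unmoved. Now letting it rise.

>>> step_arm(offset=[[-0.01, 0, 0], [-0.012, 0, -0.02], [-0.014, 0, -0.04], [-0.015, 0, -0.05], [-0.015, 0, -0.05]], twist=[0, 0, 0, 0, 0], jaw=[1, 1, 1, 1, 1])

```text
clock: 17.32
position: [0.6308, -0.1222, 0.2662]
orientation: [3.09, 0.503, -0.083]
ft_force: [-1.1, 0.9, 8.7]
grip_width: 0.15
```

```bash
python3 -c "
from h import *
rep()"
```

```text
t 17.32 travel mm 56.9 lat -0.51 z 0.2662 Fu -0.8 Fv 1.2 Fz 8.7 yaw 18.5 tilt [-0.051  -0.0177] tq [ 0.35  0.1  -0.05] g 0.15
```

>>> step_arm(offset=[[0, 0, -0.01], [0, 0, -0.015], [0, 0, -0.015]], twist=[0, 0, 0], jaw=[1, 1, 1])

```text
clock: 17.7
position: [0.6307, -0.1223, 0.2667]
orientation: [3.091, 0.503, -0.084]
ft_force: [-0.2, -0.7, -6.0]
grip_width: 0.152
```

```bash
python3 -c "
from h import *
rep()
s=manip.state();im=optics.capture('wrist');print(repr(s['position']),repr(s['orientation']))
cv2.imwrite('pics/w14.png',im)
im=optics.capture('scene');cv2.imwrite('pics/s14.png',cv2.resize(im[140:280,180:330],None,fx=4,fy=4,interpolation=cv2.INTER_CUBIC))"
```

```text
t 17.7 travel mm 56.83 lat -0.54 z 0.2667 Fu -0.4 Fv -0.6 Fz -6.0 yaw 18.49 tilt [-0.0518 -0.0173] tq [-0.05 -0.6   0.03] g 0.152
array([ 0.63072102, -0.12227062,  0.26670144]) array([ 3.0910083 ,  0.50304155, -0.08440382])
```

View pics/w14.png

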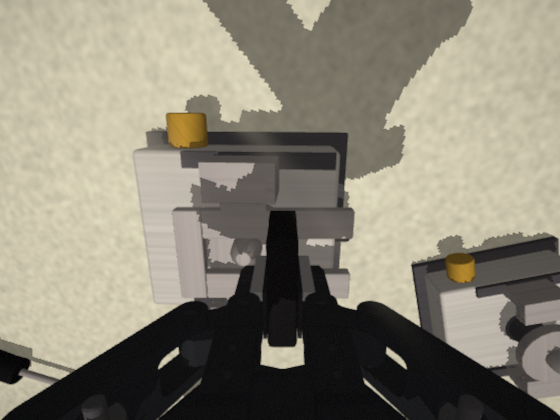

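View pics/s14.png

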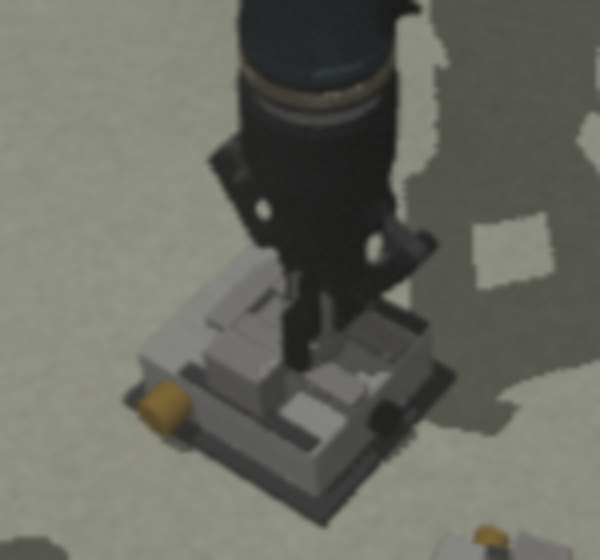

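The force flipped to −6 N at z = 0.2667, so the ears are against the hook undersides. A catch under the lips would read about 0.262. The tool tilt accounts for the 1.3 mm below 0.268. Releasing.

>>> step_arm(offset=[[0, 0, 0], [0, 0, 0], [0, 0, 0], [0, 0, 0], [0, 0, 0]], twist=[0, 0, 0, 0, 0], jaw=[0.6, 0.3, 0, -0.5, -1])

```text
clock: 18.42
position: [0.6308, -0.1222, 0.2669]
orientation: [3.091, 0.503, -0.084]
ft_force: [0.0, -0.3, -0.8]
grip_width: 0.904
```

```bash
python3 -c "
from h import *
rep()
im=optics.capture('wrist')
cv2.imwrite('pics/w15.png',im)"
```

```text
t 18.43 travel mm 56.88 lat -0.51 z 0.2669 Fu -0.1 Fv -0.3 Fz -0.8 yaw 18.49 tilt [-0.0515 -0.0175] tq [-0.02 -0.04  0.03] g 0.904
```

View pics/w15.png

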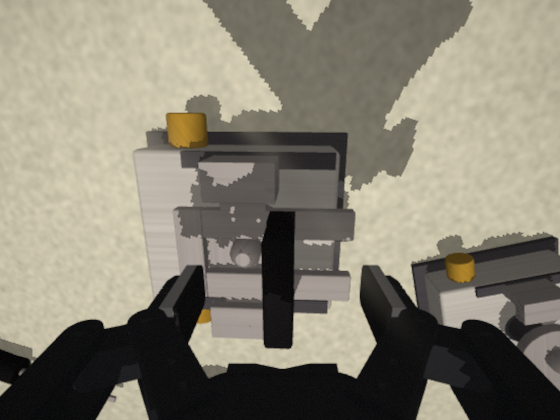

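Released, and the keeper stays put with the fingers clear of the bar. Retracting straight up.

>>> step_arm(offset=[[0, 0, -0.2], [0, 0, -0.6], [0, 0, -1], [0, 0, -1]], twist=[0, 0, 0, 0], jaw=[-1, -1, -1, -1])

```text
clock: 18.98
position: [0.6371, -0.1207, 0.3708]
orientation: [3.087, 0.503, -0.072]
ft_force: [-1.1, -0.6, 0.1]
grip_width: 1.0
```

>>> step_arm(offset=[[0, 0.3, -0.3], [0, 0.7, -0.5], [0, 1, -0.6], [0, 1, -0.6], [0, 1, -0.6]], twist=[0, 0, 0, 0, 0], jaw=[-1, -1, -1, -1, -1])

```text
clock: 19.6
position: [0.6709, -0.2138, 0.4295]
orientation: [3.09, 0.503, -0.077]
ft_force: [-0.3, -0.9, -0.6]
grip_width: 1.0
```

```bash
python3 -c "
from h import *
rep()
s=manip.state();im=optics.capture('wrist');print(repr(s['position']),repr(s['orientation']))
cv2.imwrite('pics/w16.png',im)
im=optics.capture('scene');cv2.imwrite('pics/s16.png',cv2.resize(im[160:280,190:330],None,fx=5,fy=5,interpolation=cv2.INTER_CUBIC))"
```

```text
t 19.6 travel mm 66.22 lat -100.01 z 0.4295 Fu -0.5 Fv -0.8 Fz -0.6 yaw 18.49 tilt [-0.0468 -0.0182] tq [-0.02  0.02 -0.01] g 1.0
array([ 0.67087647, -0.21376327,  0.42951832]) array([ 3.08952376,  0.50306196, -0.07689338])
```

View pics/w16.png

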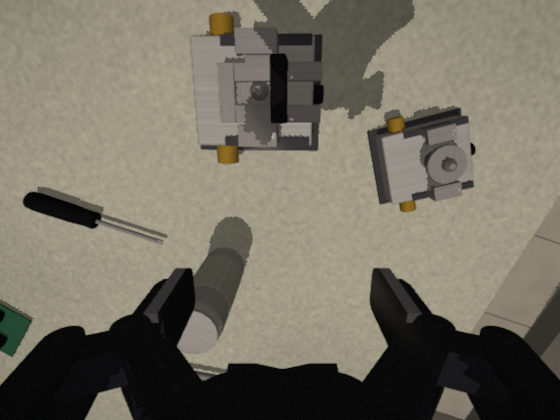

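View pics/s16.png

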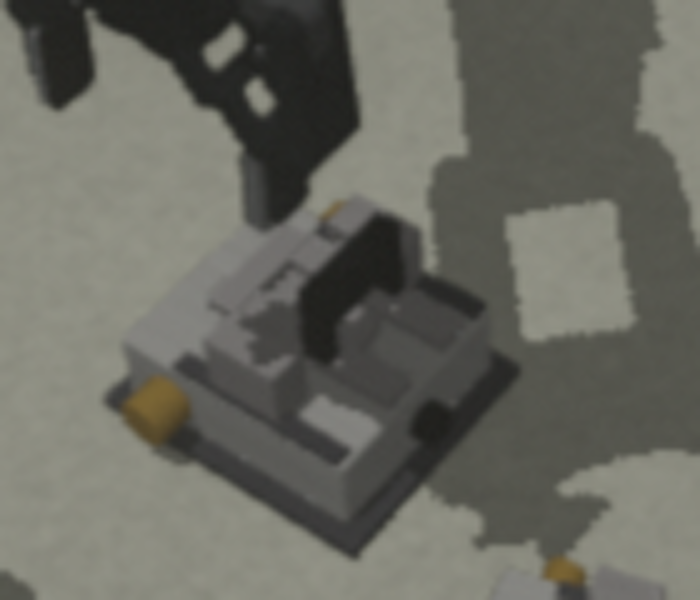

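The keeper lies under both hooks with the nose at (259,91) in the slot; the can and screwdriver are in place. A last numeric check of its position and height before handing in.

```bash
python3 -c "
import cv2
im=cv2.imread('pics/w16.png')
cv2.imwrite('pics/w16c.png',cv2.resize(im[15:165,185:335],None,fx=4,fy=4,interpolation=cv2.INTER_CUBIC))"
```

```text
(no output)
```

View pics/w16c.png

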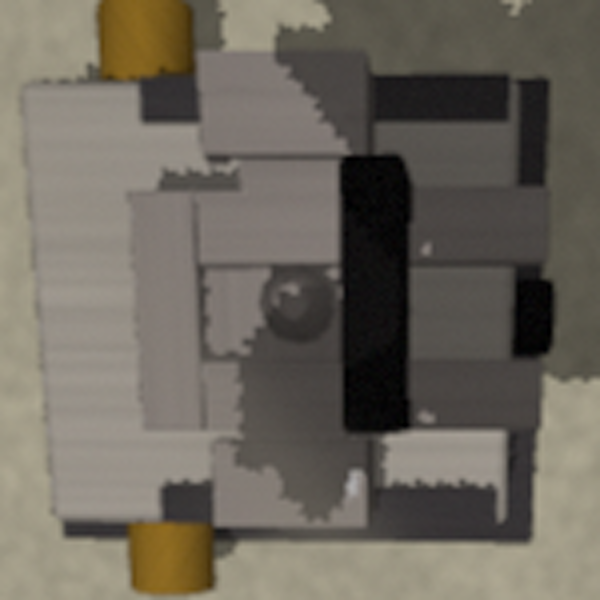

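```bash
python3 - <<'E'
from h import *
s=dict(position=np.array([ 0.67087647, -0.21376327,  0.42951832]),orientation=np.array([ 3.08952376,  0.50306196, -0.07689338]))
C=cam('wrist',s); q=lambda p:np.array(p)/4+[185,15]
u=np.array([np.cos(np.radians(18.3)),np.sin(np.radians(18.3))]);v=np.array([-u[1],u[0]]); ax=np.array([.6013,-.1308])
f=lambda z,*p:((onz(C,[q(a) for a in p],z)[:,:2]-ax)@np.c_[u,v]*1000).round(1)
print('rear corners, front corners',f(.077,(132,192),(143,429),(550,187),(540,428)))
print('nose tip',f(.085,(292,293)),'hook l,r',f(.084,(198,53),(366,52),(213,525),(368,525)))
print('bar ends @.119',f(.119,(375,157),(377,428)))
E
```

```text
rear corners, front corners [[-39.5  25. ]
 [-40.1 -30.1]
 [ 61.4  25.6]
 [ 61.3 -29.5]]
nose tip [[0.  1.6]] hook l,r [[-20.7  52.8]
 [ 18.   52.6]
 [-21.6 -53.4]
 [ 18.1 -53.2]]
bar ends @.119 [[ 22.1  24.9]
 [ 22.5 -28.9]]
```

The keeper origin is at x ≈ 0 and y ≈ −2 mm. The measured length of 101 mm and the bar at x = 22 mm fit a level keeper at the 69 mm seat, and the bracket is where it was. Handing in.

```bash
python3 -c "
from h import *
print(manip.close_job())"
```

```text
the job is handed in; nothing more can be done
None
```

The valve is closed up: the keeper sits level under both hooks with the plunger trapped, the gripper is clear, and the job was handed in at about 20 s. No verdict was reported, so the results below are my own measurements.

**What I did**
- **Press:** I gripped the keeper by its handle and pressed the plunger to its firm stop. The net press was about 26 N, with the keeper underside 61 mm above the bench.
- **Slide:** I slid the keeper under the hooks with about a 16–18 N press. Drag was steady at 7–10 N, which is friction at μ ≈ 0.5.
- **Stop:** I felt the stop as a small rise, from 7 to 10 N.
- **Release:** I let the keeper rise until the ears met the hooks, then opened the gripper and backed off.

**Last checks**
- **Position:** the keeper origin is about 0 mm in x and −2 mm in y from the plunger axis.
- **Level and height:** the plate length and handle position in the image fit a level keeper at the 69 mm seat. I did not read the plunger joint directly.
- **Bracket:** the hook edges stayed at about −21 and +18 mm, the same as at the start within about 0.5 mm of measuring error.
- **Bystanders:** the can and screwdriver looked undisturbed in the last wrist picture. I didn't measure them against the start, and the blank plate was not in that view.

**What did not go smoothly**
- **Tilt:** the tool tilted about 3° during the slide, because each move starts from the measured pose. Two of the small steps only tilted the tool and did not move the keeper. I corrected for this using the images.
- **Camera offset:** the top and wrist cameras disagreed by about 3 mm on the valve's position. I relied on the wrist view and confirmed it by comparing the slot directly with the nose.
- **Light stop contact:** the rise at the stop was small, so I also relied on the image, which put the ear front at the stop wall.

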